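# Break the lid stay and shut the bearing cover box

## Task

Shut the green cover box that holds the tuned bearings: first break its folding lid stay by pressing the red thumb bar at its knee downwards while the lid is still up, then lower the lid fully shut and let go. Leave the cream spares box standing open as it is.

Things in the scene. Friction and masses are not known exactly. Their poses are not given: they have to be found in the camera images.
- cover_box: Chipped green box with bearings inside, fixed, 110 (x) by 120 (y) mm, rim 70 mm high. Origin: centre of its underside; z up, -x its latch front. Lid hinged on the rear rim (line x = +55, z = 70 mm). Outside the +y wall (plane y = +75 mm) a steel stay of two links props the lid, locked just past straight, knee up: the lid cannot go down until the knee is pressed down through straight.
- cover_box_bar (a point): Point on the axis of the red thumb bar at the stay's knee: level bar, 14 mm thick, 77 mm long, along the box's y (y = +78 to +155 mm). Point at y = +135 mm, at the start x = -13, z = 85 mm in the box frame, 75 mm clear of the lid's side. Pressed with 5 to 15 N it goes down and up to 10 mm to the rear; 20 mm down is well broken and it stays so. With the lid shut it hangs beside the box.
- cover_box_lid_front (a point): Middle of the front edge of the green lid (110 x 120 x 5 mm), on its outer face: 163 mm above the bench at the start (55 degrees open, outer face looking up and rearwards), 75 mm with the lid shut flat on the rim. A friction hinge keeps the lid wherever it is left; with the stay broken it is pushed down with 1 to 5 N.
- spare_box_lid_front (a point): The same point on the lid of the cream-coloured spares box, of the same build with its own stay and red bar, which must stay open: 163 mm above the bench throughout. Which of the two boxes stands left or right changes.
Not all that is in view belongs to the job. What is shaped like the part that bears spare_box_lid_front but blue or pink is not meant.

How it is judged:
By the outcome, as a careful person would: the job done as asked, in the order asked, and still so for the second after the job is handed in, with the robot touching nothing.
It also fails if it takes over 42 s, if anything falls off the work surface, if the arm or the gripper's body presses on something with over 40 N, if the wrist force passes 120 N, or if a joint passes its speed limit or range.

## Robot

A 7-joint arm with a two-finger parallel gripper is mounted at the origin on the work surface. World frame = base frame: x ahead of the robot, y to its left, z up, the work surface at z = 0. Lengths are in m, angles in rad, forces in N, time in s.
With the tool pointing down it reaches from about 0.425 to 0.925 m from the base axis. Payload 6.8 kg.
Tool frame: the origin (TCP) lies between the finger pads; the fingertips stand 11 mm ahead of it and the grasp point (between the pads) lies 8 mm behind it; z points along the fingers, y is the line along which they close (so a half turn about z gives the same grasp; the last joint's range is limited). The gripper opens to 85 mm and grips with 20 to 120 N. Pads are 22 mm wide; open, the fingers measure 114 mm over their backs; the gripper's body (76 mm by 85 mm) begins 54 mm behind the grasp point. The pads swing forward as they close: fully open they stand 13 mm farther back than shut.
Start: joints at [-1.409, 0.477, 0.022, 1.555, -0.011, 1.109, -0.083], TCP at [0.18, 0.651, 0.242] pointing down, gripper open.
Joint ranges: [-2.96, 2.96], [-0.34, 2.1], [-1.41, 1.46], [0.24, 2.44], [-1.37, 4.51], [0.17, 1.92], [-2.96, 2.96]. Speed limits (rad/s): [2.39, 2.39, 3.14, 3.14, 3.14, 3.14, 3.14].

## Interface

Orientations are given as a rotation vector (axis times angle).
In Python, from bench import r gives the robot as it stands.
- The arm moves only by the tool send_rows, never from a script. Its argument "deltas" is a list of rows, each an object of numbers: "dx", "dy", "dz": the shift along the world's x, y, z in mm; "rx", "ry", "rz": the turn, a rotation vector about the world's x, y, z in degrees. A call has 1 to 5 rows; each row is the pose to reach, as a shift and turn from the pose commanded when the call began; what a row does not reach only later rows make up. A row lasts 1/12 s, in which the tool goes at most 41.7 mm and 7.16 degrees, less where a joint would pass 70% of its speed; a pose out of reach is approached as far as the arm can. A call with a gripper value outside its range is refused whole. "jaw" is the finger opening in mm, from 0 to 85.4, set as the call begins (left out, the last holds). The fingers move at their own pace and stop on an object; "newtons" is the grip in N (left out, the last holds). Time passes only in rows, so rows that repeat a pose let the fingers close. It gives the time, the measured TCP pose, the force, the opening and the grip force at its end, in the units of the state.
- r.get_obs(): the state, without advancing time (a new reading comes with each control period).
- r.grab_frame(name): name is "scene" or "top" or "wrist"; returns a dict with "frame" (384x512x3 uint8, blue, green, red), "z_map" (384x512 float32, m along the optical axis (not along the pixel's ray), 0 where there is no reading), "vertical_fov" (degrees; the focal length in pixels is half the picture's height over the tangent of half this angle, whatever the lens; pixels are square), "cx", "cy" (the principal point, pixels), "distortion" ([k1, k2, p1, p2, k3] as OpenCV has them; the pictures are not rectified), "xyz" and "orientation" of the camera in the world. Camera axes: x right, y down, z forward; pixel columns grow to the right and rows downward; lengths in m; the calibration is good to about 2 mm. A picture is of the moment at which its call begins.
- r.hand_in(): hands the job in; it is judged then, once.
The state is a dict: "clock": time; "joints": joint angles; "qvel": joint speeds; "tau": joint torques, N m; "tcp_pos": TCP position; "orientation": TCP orientation; "contact_force": force on the tool from outside, world axes, zero at the start; "moment": the same for the moment, N m; "grip_width": finger opening in m; "gripper_force": force on a finger pad.
Only numpy, scipy, OpenCV 4.12 (cv2) and the standard library are available. Lean on these libraries where they do the work, as an engineer would, in place of code of your own. Each camera call takes 0.05 s, during which the arm holds its last target. There are 200 camera calls.

## Working session

There is one attempt and no reset: what is moved stays moved. The work goes in short steps, Python scripts to look and compute and a tool call to move; the robot and the scene stay as the last step left them, time stands still between calls to the robot, and variables do not carry over. Pictures are saved under pics/ and viewed, at most 10 in all, crops included, and the job is handed in when it is done.

Besides the shell and the picture viewer there is one more tool, called after ">>>" in YAML: its name, and indented under it one key for each argument. send_rows: Moves the arm, as the interface text tells. Its arguments: {"type":"object","properties":{"deltas":{"type":"array","items":{"type":"object","properties":{"dx":{"type":"number"},"dy":{"type":"number"},"dz":{"type":"number"},"rx":{"type":"number"},"ry":{"type":"number"},"rz":{"type":"number"}}}},"jaw":{"type":"number"},"newtons":{"type":"number"}},"required":["deltas"]}

```bash
mkdir -p pics; ls; cat > h.py <<'E'
import numpy as np, cv2
from scipy.spatial.transform import Rotation as R
def K(f):
    h,w=f['frame'].shape[:2]; fl=h/2/np.tan(np.radians(f['vertical_fov'])/2)
    return np.array([[fl,0,f['cx']],[0,fl,f['cy']],[0,0,1.]])
def rot(f):
    o=np.array(f['orientation'],float)
    return R.from_rotvec(o) if o.size==3 else (R.from_matrix(o) if o.size==9 else R.from_quat(o))
def cloud(f):
    h,w=f['frame'].shape[:2]; u,v=np.meshgrid(np.arange(w),np.arange(h))
    n=cv2.undistortPoints(np.stack([u,v],-1).reshape(-1,1,2).astype(float),K(f),np.array(f['distortion'],float)).reshape(h,w,2)
    z=f['z_map'][...,None]; c=np.concatenate([n*z,z],-1)
    P=(c.reshape(-1,3)@rot(f).as_matrix().T+np.array(f['xyz'])).reshape(h,w,3); P[f['z_map']<=0]=np.nan
    return P
E
python3 - <<'E'
from bench import r; import cv2,numpy as np,pickle
ims=[]
for n in("scene","top","wrist"):
    f=r.grab_frame(n); pickle.dump(f,open(f"{n}0.pkl","wb")); ims.append(f['frame']); print(n,f['xyz'],f['orientation'],f['vertical_fov'])
cv2.imwrite("pics/a.png",np.hstack([cv2.resize(i,(400,300)) for i in ims[:2]]))
cv2.imwrite("pics/s.png",ims[0]);cv2.imwrite("pics/t.png",ims[1])
print(r.get_obs())
E
```

```text
pics
scene [ 1.32912549 -0.03068939  1.14924472] [-1.78386889 -1.82429021  0.68550764] 42.123843466745825
top [ 0.32498609 -0.06781029  1.26254794] [-2.15541685  2.16800214 -0.09861505] 53.515364369614545
wrist [0.10551978 0.67088937 0.37219733] [2.29551636 1.74652772 0.26861728] 65.30171687375613
{'clock': 0.15, 'joints': array([-1.40911899,  0.47759804,  0.02235323,  1.55622157, -0.01150886,
        1.1092828 , -0.08313196]), 'qvel': array([ 1.35544861e-03, -1.50291834e-03, -1.71515176e-05, -5.96636451e-03,
        7.79211478e-04, -3.20747744e-04, -2.33798934e-04]), 'tau': array([ 2.07451143e-03, -5.96925437e+01,  1.60982229e+00, -2.81491381e+01,
        1.26296858e-02,  6.52935894e-03, -1.12498661e-06]), 'tcp_pos': array([0.17978827, 0.65016211, 0.24155851]), 'orientation': array([-4.22505699e-01, -3.11295528e+00,  2.16503149e-03]), 'contact_force': array([ 0.33716643, -0.0429941 , -0.0925092 ]), 'moment': array([ 0.00489504, -0.0633634 ,  0.04053271]), 'gripper_force': 0.0, 'grip_width': 0.08528924677978755}
```

View pics/s.png

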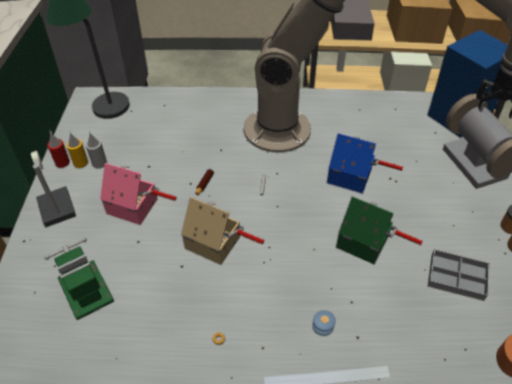

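View pics/t.png

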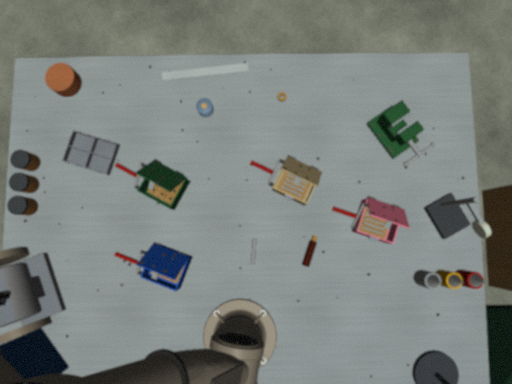

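Scene view: green box with red bar at (365,230), bar (405,237); cream box at (210,230), bar (250,237). Blue (352,162) and pink (128,192) boxes are decoys, as is the green machine at (85,288). In the top view the green box is at (163,183), its bar at (127,170); cream at (296,180). Next: a close crop and measurement.

```bash
cat > m.py <<'E'
from h import *; import pickle
S=pickle.load(open("scene0.pkl","rb"));T=pickle.load(open("top0.pkl","rb"))
for n,f,(u0,u1,v0,v1) in(("scene",S,(325,430,190,270)),("top",T,(105,200,150,215))):
    P=cloud(f);im=f['frame'].astype(int);b,g,rd=im[...,0],im[...,1],im[...,2]
    m=np.zeros(b.shape,bool);m[v0:v1,u0:u1]=1
    red=m&(rd>110)&(g<60)&(b<60)&(P[...,2]>.04); gr=m&(g>rd+15)&(g>b+8)
    q=P[red];q=q[~np.isnan(q).any(1)]
    c=q.mean(0);_,s,V=np.linalg.svd(q-c);d=V[0];t=(q-c)@d
    print(n,"bar n",len(q),"c",c.round(4),"dir",d.round(3),"ends",(c+d*t.min()).round(4),(c+d*t.max()).round(4),"z pct",np.percentile(q[:,2],[5,50,95]).round(3))
    q=P[gr];q=q[~np.isnan(q).any(1)];print(" green",len(q),np.percentile(q,[1,50,99],axis=0).round(3).tolist())
    # high points
    for lo,hi in((.15,.18),(.10,.12),(.06,.08)):
        a=q[(q[:,2]>lo)&(q[:,2]<hi)]
        if len(a)>3: print("  z",lo,hi,len(a),cv2.minAreaRect((a[:,:2]*1000).astype(np.float32)))
    # lid plane RANSAC
    rng=np.random.default_rng(0);best=None
    for _ in range(500):
        a=q[rng.choice(len(q),3,False)];nn=np.cross(a[1]-a[0],a[2]-a[0]);l=np.linalg.norm(nn)
        if l<1e-6: continue
        nn/=l;i=abs((q-a[0])@nn)<.003
        if best is None or i.sum()>best.sum():best=i
    a=q[best];c=a.mean(0);_,s,V=np.linalg.svd(a-c);nn=V[2]*np.sign(V[2][2])
    print("  plane",best.sum(),c.round(4),nn.round(3),"tilt",np.degrees(np.arccos(nn[2])).round(1),"az",np.degrees(np.arctan2(nn[1],nn[0])).round(1), "zrange",a[:,2].min().round(3),a[:,2].max().round(3))
    cv2.imwrite(f"pics/{n}c.png",cv2.resize(f['frame'][v0:v1,u0:u1],None,fx=4,fy=4))
a,b=[cv2.imread(f"pics/{n}c.png") for n in("scene","top")]
h=max(a.shape[0],b.shape[0]);cv2.imwrite("pics/c.png",np.hstack([cv2.copyMakeBorder(x,0,h-x.shape[0],0,0,cv2.BORDER_CONSTANT) for x in(a,b)]))
E
python3 m.py
```

```text
scene bar n 69 c [0.5317 0.3516 0.0892] dir [ 0.488  0.873 -0.015] ends [0.5137 0.3195 0.0898] [0.5484 0.3814 0.0887] z pct [0.086 0.089 0.093]
 green 2223 [[0.46, 0.171, 0.007], [0.514, 0.23, 0.103], [0.558, 0.311, 0.161]]
  z 0.15 0.18 230 ((485.2522888183594, 243.02174377441406), (115.29239654541016, 16.73310661315918), 60.99383544921875)
  z 0.1 0.12 361 ((514.782958984375, 228.5137176513672), (118.4042739868164, 27.673795700073242), 62.98323440551758)
  z 0.06 0.08 215 ((523.1744384765625, 253.22817993164062), (85.5121841430664, 159.07037353515625), 16.250469207763672)
  plane 1261 [0.5084 0.2321 0.1176] [ 0.727 -0.381  0.571] tilt 55.2 az -27.7 zrange 0.07 0.163
top bar n 53 c [0.5263 0.3527 0.0929] dir [-0.489 -0.872 -0.014] ends [0.5428 0.3822 0.0934] [0.5101 0.3238 0.0924] z pct [0.089 0.093 0.096]
 green 969 [[0.412, 0.171, 0.003], [0.493, 0.238, 0.106], [0.547, 0.319, 0.164]]
  z 0.15 0.18 141 ((483.3957214355469, 243.77642822265625), (110.02084350585938, 14.442242622375488), 63.3460578918457)
  z 0.1 0.12 140 ((512.6163330078125, 227.87548828125), (112.71530151367188, 16.975841522216797), 60.77699279785156)
  z 0.06 0.08 138 ((483.03228759765625, 245.79188537597656), (124.32511138916016, 111.19619750976562), 61.12123107910156)
  plane 667 [0.5028 0.2326 0.1245] [ 0.718 -0.389  0.577] tilt 54.8 az -28.5 zrange 0.077 0.166
```

View pics/c.png

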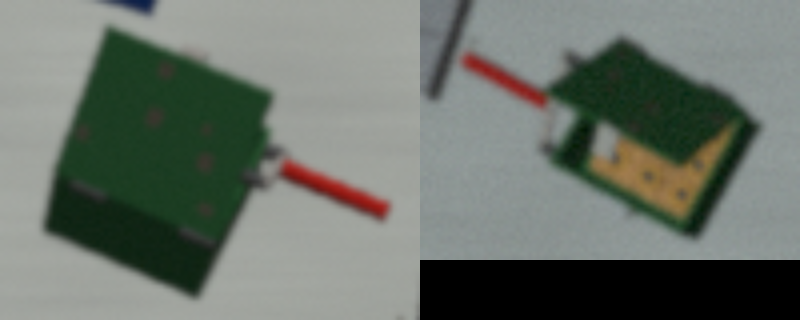

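The crop confirms it: green lid up, bearings inside, red bar on the +y side, and both views agree. Yaw is about -28.7°, the origin is near (0.4845, 0.2436), the lid is tilted 55°, its front edge is at z 0.163, and the bar top is about 0.092. Moving above the bar with the fingers shut.

>>> send_rows:
  deltas:
    - {"dx": 20,"dy": -15,"dz": 5,"rz": -3}
    - {"dx": 50,"dy": -40,"dz": 5,"rz": -6}
    - {"dx": 80,"dy": -63,"dz": 5,"rz": -9}
    - {"dx": 110,"dy": -87,"dz": 5,"rz": -12}
    - {"dx": 140,"dy": -110,"dz": 5,"rz": -13}
  jaw: 0
  newtons: 30

```text
$.deltas[0]: bad value
```

>>> send_rows:
  deltas:
    - {"dx": 30,"dy": -24}
    - {"dx": 60,"dy": -48}
    - {"dx": 90,"dy": -71}
    - {"dx": 120,"dy": -95}
    - {"dx": 140,"dy": -110}

```text
$.deltas[0]: bad value
```

>>> send_rows:
  deltas:
    - {"dx": 28,"dy": -22}
    - {"dx": 55,"dy": -45}
    - {"dx": 77,"dy": -62}
    - {"dx": 77,"dy": -62}
    - {"dx": 77,"dy": -62}

```text
$.deltas[0]: bad value
```

```bash
cat > w.py <<'E'
from bench import r; from h import *; import pickle,sys
n=sys.argv[1]; cams=sys.argv[2:]
for c in cams:
    f=r.grab_frame(c);pickle.dump(f,open(f"{c}{n}.pkl","wb"));cv2.imwrite(f"pics/{c}{n}.png",f['frame'])
    P=cloud(f);im=f['frame'].astype(int);b,g,rd=im[...,0],im[...,1],im[...,2]
    red=(rd>100)&(g<.45*rd)&(b<.45*rd)&(P[...,2]>.03)&(P[...,2]<.13)
    near=(abs(P[...,0]-.53)<.08)&(abs(P[...,1]-.35)<.07)
    q=P[red&near];q=q[~np.isnan(q).any(1)]
    if len(q)<10: print(c,"few red",len(q));continue
    m=q.mean(0);_,s,V=np.linalg.svd(q-m);d=V[0]*np.sign(V[0][1]);t=(q-m)@d
    print(c,len(q),"c",m.round(4),"dir",d.round(3),"ends",(m+d*t.min()).round(4),(m+d*t.max()).round(4),"z",np.percentile(q[:,2],[5,50,95]).round(4),
     "at135",(m+d*t.max()-.02*d).round(4))
o=r.get_obs();print(o['clock'],o['tcp_pos'].round(4),o['orientation'].round(3),o['contact_force'].round(1),o['grip_width'])
E
python3 w.py 1 wrist
```

```text
wrist few red 0
0.2 [0.1798 0.6503 0.2417] [-4.220e-01 -3.113e+00  2.000e-03] [-0.2  0.7  0.5] 0.08515194147198714
```

Rows seem to need all six fields.

>>> send_rows:
  deltas:
    - {"dx": 20,"dy": -15,"dz": 5,"rx": 0,"ry": 0,"rz": -3}
    - {"dx": 50,"dy": -40,"dz": 5,"rx": 0,"ry": 0,"rz": -6}
    - {"dx": 80,"dy": -63,"dz": 5,"rx": 0,"ry": 0,"rz": -9}
    - {"dx": 110,"dy": -87,"dz": 5,"rx": 0,"ry": 0,"rz": -12}
    - {"dx": 140,"dy": -110,"dz": 5,"rx": 0,"ry": 0,"rz": -13}
  jaw: 0
  newtons: 30

```text
clock: 0.62
tcp_pos: [0.3214, 0.5388, 0.2474]
orientation: [0.777, 3.044, -0.0]
contact_force: [0.3, -0.2, 0.2]
grip_width: 0.0254
gripper_force: 0.0
```

>>> send_rows:
  deltas:
    - {"dx": 30,"dy": -24,"dz": 0,"rx": 0,"ry": 0,"rz": 0}
    - {"dx": 60,"dy": -48,"dz": 0,"rx": 0,"ry": 0,"rz": 0}
    - {"dx": 90,"dy": -71,"dz": 0,"rx": 0,"ry": 0,"rz": 0}
    - {"dx": 120,"dy": -95,"dz": 0,"rx": 0,"ry": 0,"rz": 0}
    - {"dx": 140,"dy": -110,"dz": 0,"rx": 0,"ry": 0,"rz": 0}

```text
clock: 1.03
tcp_pos: [0.4636, 0.4263, 0.2475]
orientation: [0.78, 3.041, -0.001]
contact_force: [-0.1, -0.0, 0.3]
grip_width: 0.0002
gripper_force: 0.0
```

>>> send_rows:
  deltas:
    - {"dx": 28,"dy": -22,"dz": 0,"rx": 0,"ry": 0,"rz": 0}
    - {"dx": 55,"dy": -45,"dz": 0,"rx": 0,"ry": 0,"rz": 0}
    - {"dx": 77,"dy": -62,"dz": 0,"rx": 0,"ry": 0,"rz": 0}
    - {"dx": 77,"dy": -62,"dz": 0,"rx": 0,"ry": 0,"rz": 0}
    - {"dx": 77,"dy": -62,"dz": 0,"rx": 0,"ry": 0,"rz": 0}

```text
clock: 1.45
tcp_pos: [0.5387, 0.366, 0.2472]
orientation: [0.78, 3.043, -0.001]
contact_force: [0.4, 0.8, -0.1]
grip_width: -0.0001
gripper_force: 0.0
```

```bash
python3 w.py 1 wrist
```

```text
wrist 903 c [0.5258 0.3533 0.0898] dir [0.482 0.876 0.003] ends [0.5076 0.3204 0.0897] [0.5437 0.386  0.0899] z [0.0858 0.0903 0.0918] at135 [0.5341 0.3685 0.0898]
1.5 [0.5371 0.368  0.2471] [-0.775 -3.044  0.   ] [-0.6  0.   0.7] -8.058998735821562e-05
```

View pics/wrist1.png

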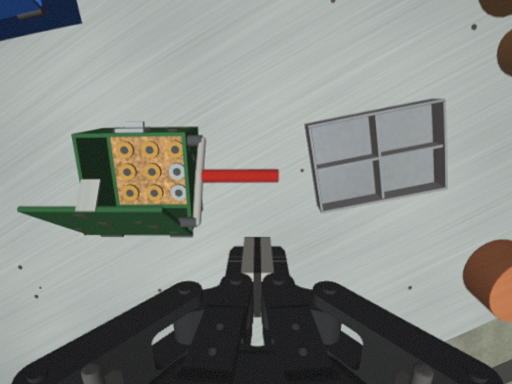

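Wrist view: bar runs (203,176) to (279,176), with bearings inside the box. The bar target of about (0.536, 0.367), top at 0.092, lies under the TCP. Descending.

>>> send_rows:
  deltas:
    - {"dx": 0,"dy": 0,"dz": -35,"rx": 0,"ry": 0,"rz": 0}
    - {"dx": 0,"dy": 0,"dz": -70,"rx": 0,"ry": 0,"rz": 0}
    - {"dx": 0,"dy": 0,"dz": -105,"rx": 0,"ry": 0,"rz": 0}
    - {"dx": -1,"dy": -1,"dz": -135,"rx": 0,"ry": 0,"rz": 0}
    - {"dx": -1,"dy": -1,"dz": -135,"rx": 0,"ry": 0,"rz": 0}

```text
clock: 1.92
tcp_pos: [0.5304, 0.3666, 0.1059]
orientation: [-0.766, -3.039, 0.013]
contact_force: [-1.8, -0.0, -0.3]
grip_width: -0.0002
gripper_force: 0.0
```

>>> send_rows:
  deltas:
    - {"dx": 0,"dy": 0,"dz": -2,"rx": 0,"ry": 0,"rz": 0}
    - {"dx": 0,"dy": 0,"dz": -4,"rx": 0,"ry": 0,"rz": 0}
    - {"dx": 0,"dy": 0,"dz": -6,"rx": 0,"ry": 0,"rz": 0}
    - {"dx": 0,"dy": 0,"dz": -8,"rx": 0,"ry": 0,"rz": 0}
    - {"dx": 0,"dy": 0,"dz": -10,"rx": 0,"ry": 0,"rz": 0}

```text
clock: 2.33
tcp_pos: [0.5367, 0.3683, 0.1038]
orientation: [0.772, 3.044, 0.004]
contact_force: [0.2, -0.3, 1.0]
grip_width: 0.0001
gripper_force: 0.0
```

>>> send_rows:
  deltas:
    - {"dx": 0,"dy": 0,"dz": -2,"rx": 0,"ry": 0,"rz": 0}
    - {"dx": 0,"dy": 0,"dz": -4,"rx": 0,"ry": 0,"rz": 0}
    - {"dx": 1,"dy": 0,"dz": -6,"rx": 0,"ry": 0,"rz": 0}
    - {"dx": 1,"dy": 0,"dz": -8,"rx": 0,"ry": 0,"rz": 0}
    - {"dx": 2,"dy": -1,"dz": -10,"rx": 0,"ry": 0,"rz": 0}

```text
clock: 2.75
tcp_pos: [0.5423, 0.3652, 0.0951]
orientation: [0.774, 3.038, 0.004]
contact_force: [4.9, -4.1, 9.5]
grip_width: 0.0001
gripper_force: 5.0
```

>>> send_rows:
  deltas:
    - {"dx": 1,"dy": 0,"dz": -3,"rx": 0,"ry": 0,"rz": 0}
    - {"dx": 2,"dy": -1,"dz": -6,"rx": 0,"ry": 0,"rz": 0}
    - {"dx": 3,"dy": -1,"dz": -9,"rx": 0,"ry": 0,"rz": 0}
    - {"dx": 4,"dy": -2,"dz": -12,"rx": 0,"ry": 0,"rz": 0}
    - {"dx": 4,"dy": -2,"dz": -14,"rx": 0,"ry": 0,"rz": 0}

```text
clock: 3.17
tcp_pos: [0.5468, 0.3632, 0.081]
orientation: [0.775, 3.037, 0.005]
contact_force: [4.5, -3.0, 8.3]
grip_width: -0.0002
gripper_force: 4.2
```

>>> send_rows:
  deltas:
    - {"dx": 1,"dy": 0,"dz": -2,"rx": 0,"ry": 0,"rz": 0}
    - {"dx": 1,"dy": -1,"dz": -4,"rx": 0,"ry": 0,"rz": 0}
    - {"dx": 2,"dy": -1,"dz": -6,"rx": 0,"ry": 0,"rz": 0}
    - {"dx": 2,"dy": -1,"dz": -6,"rx": 0,"ry": 0,"rz": 0}

```text
clock: 3.5
tcp_pos: [0.5473, 0.3629, 0.0742]
orientation: [0.774, 3.04, 0.004]
contact_force: [3.6, -2.7, 5.8]
grip_width: 0.0
gripper_force: 2.7
```

```bash
python3 w.py 2 wrist scene top
```

```text
wrist 2712 c [0.5313 0.3449 0.0602] dir [ 0.454  0.891 -0.007] ends [0.516  0.3149 0.0605] [0.5506 0.3829 0.0599] z [0.0559 0.0608 0.0627] at135 [0.5416 0.3651 0.0601]
scene 70 c [0.5365 0.3391 0.0607] dir [0.51  0.86  0.021] ends [0.521  0.3131 0.0601] [0.5587 0.3766 0.0616] z [0.0556 0.0608 0.0659] at135 [0.5485 0.3594 0.0612]
top 16 c [0.5238 0.3287 0.064 ] dir [0.481 0.868 0.123] ends [0.5185 0.3192 0.0627] [0.5296 0.3392 0.0655] z [0.0605 0.0637 0.0688] at135 [0.52   0.3218 0.063 ]
3.65 [0.5468 0.3632 0.0742] [0.773 3.04  0.004] [ 4.6 -2.   6.1] -3.6451628133221666e-05
```

Bar is down about 29 mm and broken. Lifting off straight up, then checking it stays.

>>> send_rows:
  deltas:
    - {"dx": -1,"dy": 0,"dz": 15,"rx": 0,"ry": 0,"rz": 0}
    - {"dx": -1,"dy": 0,"dz": 50,"rx": 0,"ry": 0,"rz": 0}
    - {"dx": -1,"dy": 0,"dz": 90,"rx": 0,"ry": 0,"rz": 0}
    - {"dx": -1,"dy": 0,"dz": 130,"rx": 0,"ry": 0,"rz": 0}
    - {"dx": -1,"dy": 0,"dz": 165,"rx": 0,"ry": 0,"rz": 0}

```text
clock: 4.07
tcp_pos: [0.5427, 0.3638, 0.2411]
orientation: [0.772, 3.045, 0.003]
contact_force: [0.5, 0.4, 1.0]
grip_width: 0.0
gripper_force: 0.0
```

```bash
python3 w.py 3 wrist scene; cat > lid.py <<'E'
from h import *; import pickle,sys
f=pickle.load(open(sys.argv[1],"rb"));P=cloud(f);im=f['frame'].astype(int);b,g,rd=im[...,0],im[...,1],im[...,2]
x=np.array([.877,-.480]);y=np.array([.480,.877]);o=np.array([float(sys.argv[2]),float(sys.argv[3])]) if len(sys.argv)>2 else np.array([.4845,.2436])
B=np.stack([(P[...,:2]-o)@x,(P[...,:2]-o)@y,P[...,2]],-1)
m=(g>rd+12)&(g>b+6)&(abs(B[...,0])<.09)&(abs(B[...,1])<.08)&(B[...,2]>.072)
q=B[m];print("n",len(q),"pct",np.percentile(q,[1,50,99],axis=0).round(4).tolist())
c=np.median(q,0)
for _ in range(5):
    c0=q[abs((q-c)@(n if _ else np.array([.8,0,.6])))<(.004 if _ else .02)];c=c0.mean(0);n=np.linalg.svd(c0-c)[2][2];n*=np.sign(n[2])
print(len(c0),"plane c",c.round(4),"n",n.round(3),"deg",np.degrees(np.arctan2(n[0],n[2])).round(1),"top edge",c0[c0[:,2]>np.percentile(c0[:,2],95)].mean(0).round(4))
E
python3 lid.py scene3.pkl
```

```text
wrist 729 c [0.5349 0.347  0.0614] dir [0.485 0.874 0.005] ends [0.5171 0.3149 0.0612] [0.5536 0.3807 0.0616] z [0.0591 0.0615 0.063 ] at135 [0.5439 0.3632 0.0615]
scene 90 c [0.5392 0.3455 0.0603] dir [0.5   0.866 0.008] ends [0.5202 0.3126 0.0599] [0.5575 0.3772 0.0606] z [0.0569 0.0601 0.0638] at135 [0.5475 0.3599 0.0604]
4.1667 [0.5458 0.3657 0.2459] [0.771 3.038 0.017] [ 0.5 -0.2  0.1] -0.0004698322318034008
n 1733 pct [[-0.0306, -0.0581, 0.073], [0.0133, 0.0019, 0.1052], [0.0567, 0.059, 0.1385]]
1476 plane c [0.0137 0.0011 0.1053] n [0.596 0.006 0.803] deg 36.6 top edge [-0.0272 -0.0007  0.1367]
```

Stay remains broken (bar top about 0.062) and the lid sits at about 37°. Moving over the lid's front part.

>>> send_rows:
  deltas:
    - {"dx": -20,"dy": -34,"dz": 0,"rx": 0,"ry": 0,"rz": 0}
    - {"dx": -40,"dy": -69,"dz": 0,"rx": 0,"ry": 0,"rz": 0}
    - {"dx": -60,"dy": -104,"dz": 0,"rx": 0,"ry": 0,"rz": 0}
    - {"dx": -68,"dy": -118,"dz": 0,"rx": 0,"ry": 0,"rz": 0}
    - {"dx": -68,"dy": -118,"dz": 0,"rx": 0,"ry": 0,"rz": 0}

```text
clock: 4.58
tcp_pos: [0.473, 0.2412, 0.2378]
orientation: [-0.778, -3.042, 0.002]
contact_force: [0.3, 0.1, 0.0]
grip_width: 0.0
gripper_force: 0.0
```

>>> send_rows:
  deltas:
    - {"dx": 0,"dy": 0,"dz": -20,"rx": 0,"ry": 0,"rz": 0}
    - {"dx": 0,"dy": 0,"dz": -45,"rx": 0,"ry": 0,"rz": 0}
    - {"dx": 0,"dy": 0,"dz": -70,"rx": 0,"ry": 0,"rz": 0}
    - {"dx": 0,"dy": 0,"dz": -85,"rx": 0,"ry": 0,"rz": 0}
    - {"dx": 0,"dy": 0,"dz": -85,"rx": 0,"ry": 0,"rz": 0}

```text
clock: 5.0
tcp_pos: [0.473, 0.2456, 0.1495]
orientation: [-0.769, -3.042, 0.006]
contact_force: [-0.4, 0.3, -0.4]
grip_width: 0.0001
gripper_force: 0.0
```

>>> send_rows:
  deltas:
    - {"dx": -1,"dy": 0,"dz": -7,"rx": 0,"ry": 0,"rz": 0}
    - {"dx": -2,"dy": 1,"dz": -13,"rx": 0,"ry": 0,"rz": 0}
    - {"dx": -4,"dy": 2,"dz": -19,"rx": 0,"ry": 0,"rz": 0}
    - {"dx": -6,"dy": 3,"dz": -25,"rx": 0,"ry": 0,"rz": 0}
    - {"dx": -8,"dy": 4,"dz": -31,"rx": 0,"ry": 0,"rz": 0}

```text
clock: 5.42
tcp_pos: [0.4673, 0.2507, 0.1217]
orientation: [0.771, 3.044, 0.003]
contact_force: [0.5, 1.4, 3.8]
grip_width: -0.0
gripper_force: 1.6
```

>>> send_rows:
  deltas:
    - {"dx": -1,"dy": 1,"dz": -6,"rx": 0,"ry": 0,"rz": 0}
    - {"dx": -2,"dy": 1,"dz": -12,"rx": 0,"ry": 0,"rz": 0}
    - {"dx": -3,"dy": 2,"dz": -18,"rx": 0,"ry": 0,"rz": 0}
    - {"dx": -4,"dy": 2,"dz": -24,"rx": 0,"ry": 0,"rz": 0}
    - {"dx": -4,"dy": 2,"dz": -29,"rx": 0,"ry": 0,"rz": 0}

```text
clock: 5.83
tcp_pos: [0.4623, 0.2516, 0.0914]
orientation: [-0.772, -3.045, 0.001]
contact_force: [-1.4, 1.6, 2.8]
grip_width: -0.0001
gripper_force: 1.1
```

>>> send_rows:
  deltas:
    - {"dx": 0,"dy": 0,"dz": -2,"rx": 0,"ry": 0,"rz": 0}
    - {"dx": 0,"dy": 0,"dz": -4,"rx": 0,"ry": 0,"rz": 0}
    - {"dx": 0,"dy": 0,"dz": -6,"rx": 0,"ry": 0,"rz": 0}
    - {"dx": 0,"dy": 0,"dz": -6,"rx": 0,"ry": 0,"rz": 0}

```text
clock: 6.17
tcp_pos: [0.4628, 0.2511, 0.0862]
orientation: [-0.773, -3.045, 0.001]
contact_force: [-0.3, 0.3, 0.3]
grip_width: -0.0002
gripper_force: 0.0
```

>>> send_rows:
  deltas:
    - {"dx": 0,"dy": 0,"dz": -1,"rx": 0,"ry": 0,"rz": 0}
    - {"dx": 0,"dy": 0,"dz": -2,"rx": 0,"ry": 0,"rz": 0}
    - {"dx": 0,"dy": 0,"dz": -3,"rx": 0,"ry": 0,"rz": 0}
    - {"dx": 0,"dy": 0,"dz": -3,"rx": 0,"ry": 0,"rz": 0}

```text
clock: 6.5
tcp_pos: [0.4631, 0.2512, 0.0859]
orientation: [-0.773, -3.044, -0.001]
contact_force: [-9.5, -4.4, 31.1]
grip_width: 0.0001
gripper_force: 16.0
```

Firm stop at tip height 0.075, so the lid is on the rim. Retreating and checking.

>>> send_rows:
  deltas:
    - {"dx": 0,"dy": 0,"dz": 6,"rx": 0,"ry": 0,"rz": 0}
    - {"dx": 0,"dy": 0,"dz": 30,"rx": 0,"ry": 0,"rz": 0}
    - {"dx": 0,"dy": 0,"dz": 65,"rx": 0,"ry": 0,"rz": 0}
    - {"dx": 0,"dy": 0,"dz": 105,"rx": 0,"ry": 0,"rz": 0}
    - {"dx": 0,"dy": 0,"dz": 145,"rx": 0,"ry": 0,"rz": 0}

```text
clock: 6.92
tcp_pos: [0.4626, 0.2507, 0.2294]
orientation: [-0.773, -3.044, 0.002]
contact_force: [0.2, 0.8, 0.9]
grip_width: 0.0001
gripper_force: 0.0
```

>>> send_rows:
  deltas:
    - {"dx": 0,"dy": 20,"dz": 30,"rx": 0,"ry": 0,"rz": 0}
    - {"dx": 0,"dy": 50,"dz": 50,"rx": 0,"ry": 0,"rz": 0}
    - {"dx": 0,"dy": 85,"dz": 50,"rx": 0,"ry": 0,"rz": 0}
    - {"dx": 0,"dy": 120,"dz": 50,"rx": 0,"ry": 0,"rz": 0}
    - {"dx": 0,"dy": 150,"dz": 50,"rx": 0,"ry": 0,"rz": 0}

```text
clock: 7.33
tcp_pos: [0.4629, 0.4038, 0.2788]
orientation: [0.771, 3.045, 0.003]
contact_force: [1.0, 0.2, 0.5]
grip_width: -0.0001
gripper_force: 0.0
```

```bash
python3 w.py 4 scene top; sed -i 's/>.072)/>.06)/' lid.py; for c in scene top; do sed 's/\[.8,0,.6\]/[0,0,1.]/' lid.py > lid0.py; python3 lid0.py ${c}4.pkl; done
python3 - <<'E'
from h import *; import pickle
for t in "04":
    f=pickle.load(open(f"scene{t}.pkl","rb"));P=cloud(f)[195:265,175:245].reshape(-1,3);print("cream max z",np.nanpercentile(P[:,2],[98,99.5]).round(4))
E
```

```text
scene 62 c [0.5283 0.3515 0.0331] dir [ 0.484  0.875 -0.002] ends [0.5106 0.3195 0.0331] [0.5463 0.384  0.033 ] z [0.0306 0.0331 0.0359] at135 [0.5367 0.3665 0.033 ]
top 42 c [0.5226 0.3526 0.0365] dir [ 0.472  0.881 -0.013] ends [0.5071 0.3236 0.0369] [0.5383 0.3818 0.036 ] z [0.0318 0.0369 0.0403] at135 [0.5289 0.3642 0.0363]
7.4333 [0.4609 0.4074 0.2776] [-7.610e-01 -3.047e+00 -3.000e-03] [-0.5  1.4 -0.5] -0.00028824763196246044
n 1403 pct [[-0.0538, -0.0579, 0.061], [0.0061, 0.0027, 0.0742], [0.0564, 0.0596, 0.0799]]
1229 plane c [0.003  0.0014 0.0742] n [-0.004 -0.013  1.   ] deg -0.2 top edge [-0.0028  0.0164  0.0779]
n 1334 pct [[-0.0567, -0.06, 0.0647], [-0.0023, -0.0008, 0.0762], [0.0521, 0.0593, 0.0816]]
1191 plane c [-0.0022  0.0005  0.0763] n [-0.001 -0.004  1.   ] deg -0.1 top edge [-0.0003  0.001   0.0798]
cream max z [0.1579 0.162 ]
cream max z [0.1583 0.1615]
```

View pics/scene4.png

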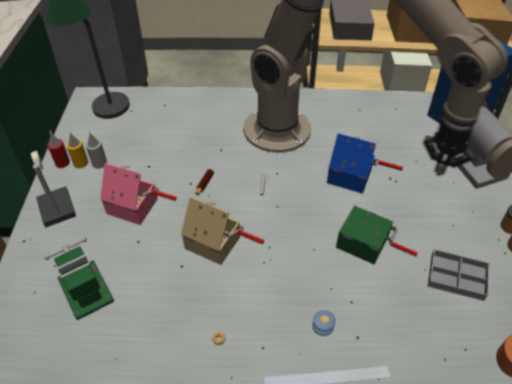

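The view shows the green lid shut flat at (365,233): tilt about 0°, z 0.075. Its bar hangs at (403,245). The cream box at (210,230) is still open and unmoved, and the arm is clear. Handing in.

```bash
python3 -c "
from bench import r; print(r.hand_in())"
```

```text
the job is handed in; nothing more can be done
None
```

I broke the green box's stay first, then shut its lid flat on the rim (measured tilt about 0°, height about 75 mm). I left the cream box open and unmoved, and handed the job in at about 7.4 s with the arm clear.

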